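Run the trimmer's gauge stop out to its end and lock it

TASK

Set the board trimmer up for wide panels: with the fingertips, hold the lock button on top of the gauge stop's carriage down and, keeping it down, slide the carriage along its rail, away from the blade, all the way against the end stop; then let the button come up so that the carriage is locked there, and move clear. Press and push only, do not grip the carriage or its button; leave the blade arm down and everything lying around where it is.

Things in the scene. Friction and masses are not known exactly. Their poses are not given: they have to be found in the camera images.
- trimmer: Lever board trimmer for card, fixed. Grey bed 320 (x) x 420 (y) x 24 mm high; origin under its centre, on the table; x away from the robot, y left at yaw 0 (turned up to 0.35 rad). Blade and clear guard (top 65 mm above the table) along its right (-y) side. Aluminium gauge rail, 36 mm wide, top 51 mm above the table, along y on the near edge (centre line x = -0.125); the carriage rides on it.
- end_stop (a point): Middle of the face of the end stop, the black block at the left (+y, away from the blade) end of the rail, that the carriage comes to rest against; 64 mm above the table. The block (46 x 20 mm) reaches 12 mm above that point, level with the top of the carriage's body. Axes as the trimmer's.
- stop_carriage (a joint): Position of the gauge stop's carriage along the rail, m: 0 nearest the blade, growing towards the end stop (the trimmer's +y), 0.150 against the end stop. Starts between 0 and 0.07. Runs very easily (under 1 N) while the button is down; cannot be moved while it is up.
- carriage_top (a point): Centre of the top face of the stop carriage's body, 76 mm above the table: a black block 50 (x) x 60 (y) x 24 mm astride the rail; its left face, 30 mm from this point, meets the end stop. An aluminium stop bar 22 mm high stands out from it 0.25 m towards +x across the bed, 18 mm to the right of this point. Axes as the trimmer's.
- button_top (a point): Centre of the flat top of the lock button, a round grey thumb button with a ribbed top, 35 mm in diameter (31 mm across the flat top), in the middle of the carriage's top. Up, its top is 88 mm above the table, 12 mm above the carriage's body; fully down, 79 mm. It moves with the carriage and the button. Axes as the trimmer's.
- lock_button (a joint): How far the lock button is pressed, m: 0 up, 0.009 fully down. Spring: 3 N up, 6 N fully down. Carriage free only beyond 0.006 (its teeth leave a rack of bars 12 mm apart); let go, it rises into the nearest gap (1 mm play), one being at the end stop. Now and then it starts caught on a bar, about 0.006 down. Its top has ordinary friction: a fingertip pressing it down drags the carriage along.
- blade_grip (a point): Middle of the black grip of the trimmer's blade arm, 30 mm thick, 100 mm long, pointing at the robot, 56 mm above the table, in front of the bed's right corner. The arm (345 mm) lies shut along the right side of the bed, hinged at the far end; lifting the grip would raise it. It stays down.
- card_strip: Bystander: strip of brown corrugated card 200 x 80 x 5 mm lying flat on the bed beside the blade; origin under its centre.
- weight: Bystander: steel paperweight with a small knob, 42 mm in diameter, 46 mm high, standing on the card strip; origin under its centre.
- tape: Bystander: roll of clear packing tape, 94 mm in diameter and 48 mm wide, standing in a red hand dispenser, about 95 mm high, on the table to the front left of the trimmer; origin on the table under the roll.
- scissors: Bystander: scissors with blue handles, 210 mm long, 12 mm high, lying to the right of the trimmer; origin at the pivot, on the table.
- glue: Bystander: white glue bottle with an orange cap, 54 mm in diameter, 125 mm high, to the left of the trimmer; origin under its centre.
- pencil: Bystander: yellow pencil 180 mm long, 7 mm high, lying in front of the trimmer; origin under its middle.
- offcut_block: Bystander: block of layered card 70 x 50 x 36 mm in front of the trimmer, to the left of the blade grip; origin under its centre.

How it is judged:
On the way, in this order (a step that is already met when the one before it is completed fails the run):
1. the carriage slides, at least 30 mm from where it started, with the lock button held down (value of joint lock_button above 0.0055 m and distance of carriage_top from where it was at the start of the episode above 0.03 m), for 0.1 s.
2. the carriage is against the end stop with the button still held down (value of joint lock_button above 0.0055 m and value of joint stop_carriage above 0.147 m), for 0.1 s.
At the end, for the whole second after the job is handed in: The carriage is against the end stop (within 3.5 mm) and at rest, the lock button is up again (within 1.5 mm), so that the carriage is locked there; the blade arm is down (grip within 20 mm) and the bystanders are within 20 mm of where they were (value of joint stop_carriage above 0.1465 m and value of joint lock_button below 0.0015 m and velocity of joint stop_carriage below 0.005 m/s and distance of each of blade_grip, card_strip, weight, tape, scissors, glue, pencil, offcut_block from where it was at the start of the episode below 0.02 m); the robot touches nothing.
It fails at once if the carriage or its button is taken between the fingers (gripped) instead of pressed and pushed (horizontal distance between the grasp point and button_top below 0.02 m and z of the grasp point in the frame of button_top below 0.004 m).
It fails at once if the blade arm is lifted (distance of blade_grip from where it was at the start of the episode above 0.03 m).
It fails at once if a bystander is pushed away or picked up (distance of any of card_strip, weight, tape, scissors, glue, pencil, offcut_block from where it was at the start of the episode above 0.03 m).
It also fails if it takes over 32 s, if anything falls off the work surface, if the arm or the gripper's body presses on something with over 40 N, if the wrist force passes 120 N, or if a joint passes its speed limit or range.

ROBOT

A 6-joint arm with a two-finger parallel gripper is mounted at the origin on the work surface. World frame = base frame: x ahead of the robot, y to its left, z up, the work surface at z = 0. Lengths are in m, angles in rad, forces in N, time in s.
With the tool pointing down it reaches from about 0.425 to 0.95 m from the base axis. Payload 3.5 kg.
Tool frame: the origin (TCP) lies at the very end of the fingers, on their centre line; the grasp point (between the pads) lies 19 mm behind it; x points along the fingers, z is the direction in which the jaws open and shut, and the axes are right-handed (so a half turn about x gives the same grasp; the last joint's range is limited). The gripper opens to 85 mm and grips with 20 to 120 N. Pads are 22 mm wide; open, the fingers measure 114 mm over their backs; the gripper's body (76 mm by 85 mm) begins 54 mm behind the grasp point. The pads swing forward as they close: fully open they stand 13 mm farther back than shut.
Start: joints at [-1.428, 0.286, 1.577, -0, 1.279, -0.15], TCP at [0.195, -0.646, 0.231] pointing down, gripper open.
Joint ranges: [-2.77, 2.77], [-0.9, 2.22], [0.21, 2.48], [-1.53, 4.67], [0.24, 2.81], [-2.84, 2.84]. Speed limits (rad/s): [2.79, 2.79, 3.14, 3.14, 3.14, 3.14].

INTERFACE

Orientations are given as a unit quaternion [x, y, z, w].
In Python, from plant import ctrl, cams gives the robot as it stands.
- The arm moves only by the tool play_rows, never from a script. Its argument "rows" is a list of rows, each a list of 3 entries, a list of its own where there are three numbers: the opening in per cent of the stroke, from 0 (shut) to 100 (fully open), then the shift along the tool's x, y, z in units of 0.3 m (1.0 is 0.3 m), then the turn, a rotation vector about the tool's x, y, z in units of pi/2 rad (1.0 is pi/2 rad). A call has 1 to 10 rows; each row is the pose to reach, as a shift and turn from the pose commanded when the call began, along the tool's axes at that moment; what a row does not reach only later rows make up. A row lasts 1/12 s, in which the tool goes at most 41.7 mm and 7.16 degrees, less where a joint would pass 70% of its speed; a pose out of reach is approached as far as the arm can. A call with a number of a shift or a turn outside -1 to 1 is refused whole. A call with a gripper value outside its range is refused whole. The fingers move at their own pace and stop on an object; "force" is the grip in N (left out, the last holds). Time passes only in rows, so rows that repeat a pose let the fingers close. It gives the time, the measured TCP pose, the force and the opening at its end, in the units of the state.
- ctrl.get_state(): the state, without advancing time (a new reading comes with each control period).
- cams.read_camera(name): name is "scene" or "top"; returns a dict with "color" (420x560x3 uint8, red, green, blue), "fx", "fy", "cx", "cy" (pixels), "view" (4x4, takes a point from world to camera coordinates). Camera axes: x right, y down, z forward; pixel columns grow to the right and rows downward; lengths in m; the calibration is good to about 2 mm. A picture is of the moment at which its call begins. There is no depth.
- ctrl.sign_off(): hands the job in, once; it reports no verdict.
The state is a dict: "time": time; "qpos": joint angles; "dq": joint speeds; "joint_efforts": joint torques, N m; "eef_pos": TCP position; "tcp_rot": TCP orientation; "contact_force": force on the tool from outside, world axes, zero at the start; "wrist_torque": the same for the moment, N m; "opening": opening from 0.0 (shut) to 1.0 (fully open).
Only numpy, scipy, OpenCV 4.12 (cv2) and the standard library are available. Lean on these libraries where they do the work, as an engineer would, in place of code of your own. Each camera call takes 0.05 s, during which the arm holds its last target. There are 200 camera calls.

## Working session

There is one attempt and no reset: what is moved stays moved. The work goes in short steps, Python scripts to look and compute and a tool call to move; the robot and the scene stay as the last step left them, time stands still between calls to the robot, and variables do not carry over. Pictures are saved under pics/ and viewed, about 8 in all and at most 12, crops included, and the job is handed in when it is done.

Besides the shell and the picture viewer there is one more tool, called after "Call:" by a JSON object that holds its "method" and its "body". play_rows: Moves the arm, as the interface text tells. Shifts and turns lie within -1 to 1; 1 stands for 0.3 m of shift or pi/2 rad of turn. Its arguments: {"type":"object","properties":{"rows":{"type":"array"},"force":{"type":"number"}},"required":["rows"]}

```bash
mkdir -p pics
cat > h.py <<'E'
from plant import ctrl,cams
import numpy as np,cv2
def shot(n,f):
    c=cams.read_camera(n); cv2.imwrite('pics/'+f,c['color'][...,::-1]); return c
def ray(c,u,v,z):
    V=np.array(c['view']);R=V[:3,:3];o=-R.T@V[:3,3]
    d=R.T@np.array([(u-c['cx'])/c['fx'],(v-c['cy'])/c['fy'],1]);return o+d*(z-o[2])/d[2]
def proj(c,p):
    V=np.array(c['view']);q=V[:3,:3]@p+V[:3,3];return q[0]/q[2]*c['fx']+c['cx'],q[1]/q[2]*c['fy']+c['cy']
E
python3 - <<'E'
from h import *
for n in('scene','top'):
    c=shot(n,n+'1.png');V=np.array(c['view']);print(n,c['fx'],-V[:3,:3].T@V[:3,3],V[2,:3])
s=ctrl.get_state();print(s)
E
```

```text
scene 389.26695587236543 [ 1.01888776 -0.59947254  0.93827048] [-0.41534423  0.49938671 -0.76033025]
top 396.66218369097527 [ 0.32912966 -0.04241531  1.08391931] [ 0.18747486  0.02280083 -0.98200474]
{'time': 0.1, 'qpos': array([-1.42798343e+00,  2.87116905e-01,  1.57803969e+00,  8.91520825e-06,
        1.27860055e+00, -1.50008378e-01]), 'dq': array([-0.00188825, -0.00172919, -0.00314459, -0.00148776, -0.00117868,
       -0.00101691]), 'joint_efforts': array([ 6.77075568e-04, -4.07297766e+01, -2.93697864e+01, -1.49253265e-04,
        3.42639127e-03,  1.04502962e-05]), 'eef_pos': array([ 0.19478084, -0.64566216,  0.23005402]), 'tcp_rot': array([ 0.42225216,  0.56813076, -0.42116178,  0.5670567 ]), 'contact_force': array([-0.50115031, -1.10362599, -0.01447748]), 'wrist_torque': array([-0.01767269,  0.02325662,  0.02163717]), 'opening': 1.000067928304345}
```

View pics/top1.png

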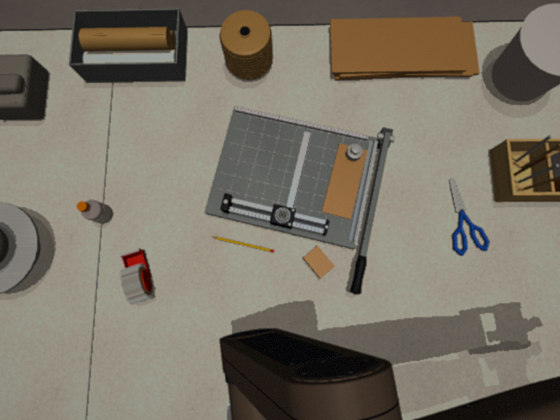

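View pics/scene1.png

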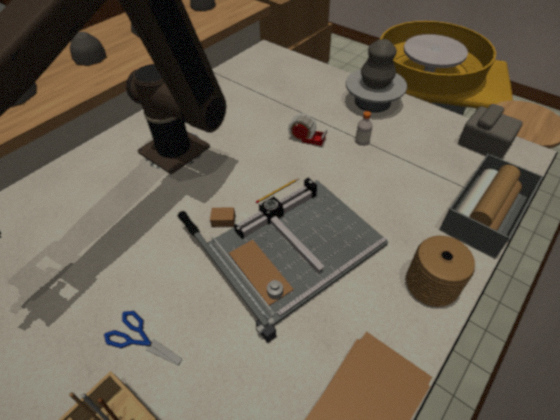

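The top view shows the carriage with its button near (283,215), the end stop at about (226,203), the rail's right end block at (325,228), the pencil at (243,243) and the blade grip at (358,275). In the scene view the button is near (271,207) and the end stop near (311,186). I'll enlarge both.

Run:
```python
import cv2,numpy as np
a=cv2.imread('pics/top1.png')[180:250,205:345];b=cv2.imread('pics/scene1.png')[170:240,220:360]
f=lambda i:cv2.resize(i,None,fx=4,fy=4,interpolation=cv2.INTER_CUBIC)
cv2.imwrite('pics/z1.png',np.vstack([f(a),f(b)]))
```

```text
(no output)
```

View pics/z1.png

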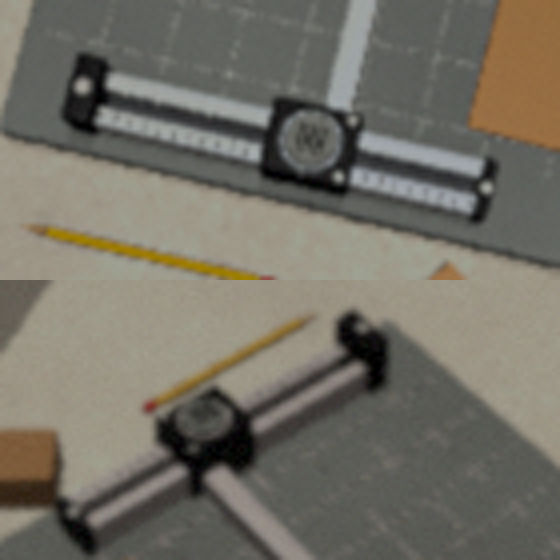

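Run:
```python
from h import *
t=cams.read_camera('top');s=cams.read_camera('scene')
b=ray(t,282.3,214.0,.088);b2=ray(s,271.2,204.2,.088);print('button',b,b2)
e=ray(t,225.5,201.5,.076);e2=ray(s,310.5,181.5,.076);print('end',e,e2)
r=ray(t,326.5,226.7,.070);print('right',r)
for a in(e,r):
    d=e-r;print(np.arctan2(-d[0],d[1]),np.linalg.norm(d))
print('dist b-e',b-e,np.linalg.norm((b-e)[:2]))
for n,u,v in(('tapeR',138,283),('glue',84,207)):print(n,ray(t,u,v,.1))
from scipy.spatial.transform import Rotation as R
st=ctrl.get_state();print(R.from_quat(st['tcp_rot']).as_matrix().round(3),st['time'])
# rail edges at z .051 in top : bed corners at .024
for p in((235,108),(206,212),(354,246)):print(ray(t,*p,.024))
```

```text
button [ 0.49999029 -0.03682347  0.088     ] [ 0.51030424 -0.04124081  0.088     ]
end [0.53637416 0.11074592 0.076     ] [0.53838265 0.11483474 0.076     ]
right [ 0.4689458  -0.15002903  0.07      ]
-0.2530273438314536 0.2694181804100207
-0.2530273438314536 0.2694181804100207
dist b-e [-0.03638387 -0.14756938  0.012     ] 0.1519885169286385
tapeR [0.32917699 0.31894412 0.1       ]
glue [0.52064627 0.46969423 0.1       ]
[[-0.     0.957  0.289]
 [ 0.002  0.289 -0.957]
 [-1.     0.    -0.001]] 0.2
[0.82015107 0.09647732 0.024     ]
[0.51837402 0.17143038 0.024     ]
[ 0.42297962 -0.22629413  0.024     ]
```

Call:
{"method": "play_rows", "body": {"rows": [[0,[0,0.9,-0.94],[0,0,0]],[0,[0,0.9,-0.94],[0,0,0]],[0,[0,0.9,-0.94],[0,0,0]],[0,[0,0.9,-0.94],[0,0,0]],[0,[0,0.9,-0.94],[0,0,0]],[0,[0,0.9,-0.94],[0,0,0]],[0,[0,0.9,-0.94],[0,0,0]],[0,[0,0.9,-0.94],[0,0,0]],[0,[0,0.9,-0.94],[0,0,0]],[0,[0,0.9,-0.94],[0,0,0]]], "force": 20}}

```text
time: 1.03
eef_pos: [0.3732, -0.2941, 0.2311]
tcp_rot: [0.421, 0.568, -0.42, 0.568]
contact_force: [-0.8, -0.9, 0.3]
opening: 0.003
```

Call:
{"method": "play_rows", "body": {"rows": [[0,[0.27,0.66,-0.68],[0,0,0]],[0,[0.27,0.66,-0.68],[0,0,0]],[0,[0.27,0.66,-0.68],[0,0,0]],[0,[0.27,0.66,-0.68],[0,0,0]],[0,[0.27,0.66,-0.68],[0,0,0]],[0,[0.27,0.66,-0.68],[0,0,0]],[0,[0.27,0.66,-0.68],[0,0,0]],[0,[0.27,0.66,-0.68],[0,0,0]],[0,[0.27,0.66,-0.68],[0,0,0]],[0,[0.27,0.66,-0.68],[0,0,0]]]}}

```text
time: 1.87
eef_pos: [0.5025, -0.0458, 0.1502]
tcp_rot: [0.421, 0.568, -0.422, 0.568]
contact_force: [-0.2, -0.5, -0.6]
opening: -0.002
```

Run:
```python
from h import *
f=lambda i:cv2.resize(i[...,::-1],None,fx=4,fy=4,interpolation=cv2.INTER_CUBIC)
t=shot('top','t2.png');s=shot('scene','s2.png');st=ctrl.get_state()
print(st['eef_pos'],st['contact_force'],st['time'])
print(proj(t,st['eef_pos']),proj(s,st['eef_pos']))
cv2.imwrite('pics/z2.png',np.vstack([f(t['color'][180:250,205:345]),f(s['color'][160:230,220:360])]))
```

```text
[ 0.50263724 -0.04701414  0.15085735] [-0.62632331 -0.34954092  0.04956539] 1.9667
(np.float64(286.3679798631148), np.float64(208.42793803972734)) (np.float64(266.98476850084694), np.float64(189.23752965760548))
```

View pics/z2.png

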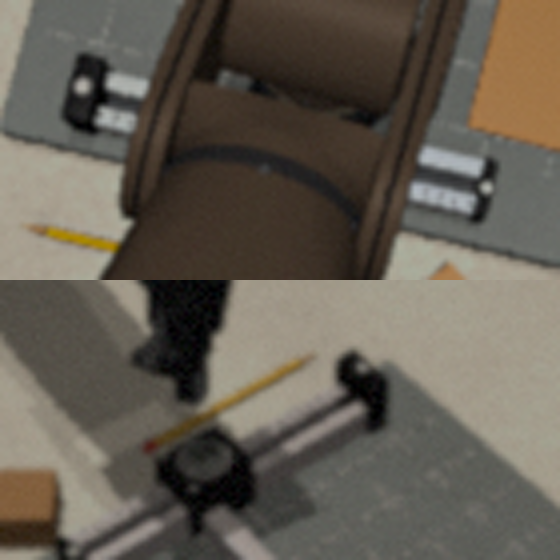

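The scene crop shows the fingertips hanging at crop (190,395), or pixel (267,189), as projected, with the button disc below at about (271,204). The two views put the button 1 cm apart in x, so I'll segment its disc once in each of the first pictures.

Run:
```python
from h import *
for n,c0 in(('top',(282.3,214.2)),('scene',(271.2,204.2))):
    c=cams.read_camera(n);g=cv2.cvtColor(cv2.imread(f'pics/{n}1.png'),cv2.COLOR_BGR2GRAY)
    x,y=map(round,c0);print(g[y-10:y+11,x-13:x+14])
    z=cv2.resize(g[y-14:y+15,x-14:x+15],None,fx=8,fy=8,interpolation=cv2.INTER_CUBIC)
    m=cv2.morphologyEx(((z>62)*255).astype('u1'),cv2.MORPH_CLOSE,np.ones((15,15)))
    k,l,s,ce=cv2.connectedComponentsWithStats(m)
    i=l[116-8:116+8,116-8:116+8].max();u,v=(ce[i]+.5)/8-.5+[x-14,y-14]
    print(n,s[i]/8,u,v,ray(c,u,v,.088))
```

```text
[[ 98  99  99  94  75  58  55  60  69  78  83  91  93  99 104 102 106 120
  157 164 162 162 163 151 119  94  96]
 [100  98  97  88  52  29  26  29  33  39  45  53  61  74  83  91 100 121
  156 167 165 165 164 147 101  98 100]
 [123 117 111  97  51  21  28  27  25  26  22  22  35  43  47  55  61  89
  131 154 158 158 161 147 107 110 109]
 [154 151 143 124  63  21  27  25  24  32  53  70  67  66  66  65  50  55
   71  90  97 107 130 137 105 101 100]
 [163 165 157 119  54  27  27  29  44  69 104 122 109 100 104 106  87  73
   57  37  34  47  72  94  87  73  77]
 [164 166 152  91  31  22  32  58  90 106 110 113 110 111 112 109  97  95
   97  63  30  28  62 111 128  87  63]
 [154 158 144  75  22  28  48  95 124 108 104  91 100 105 106 107 103 107
  111 102  58  31  60 115 133  81  54]
 [ 97 114 111  54  24  33  68 112 116 107  97  72  76  88  84  97  95 101
  109 111  95  45  40  71  85  47  48]
 [ 48  58  57  29  27  41  81 112 106 105  93  72  78  86  68  80  84  80
   98 111 122  71  28  32  38  34  70]
 [ 48  44  28  21  29  52  88 101 103 100  84  79  73  75  66  77  85  78
   99 107
[... 3187 characters left out ...]
 8   9  34  53]
 [117  78  44  17   9   9  12   8  23  36  48  46  41  33  27  17  13   7
    2   9   5   0   1   3   7  29  47]
 [129 107  78  51  30   6   2   6  25  54  59  51  23  20  12  10   0   5
    0  11   3   3  11   8   6  26  42]
 [136 128 112  80  54  20   3  19  31  57  66  49  24  12   0  14   1   6
   14   5   0  11   2  12   6  27  51]
 [126 127 120  98  70  35   8   9  23  36  37  27  14   9   7   0   7  12
   11   9   5   4  11   7   6  32  56]
 [120 110  99  83  61  37  18   7   0   5  12  14   6   9   5   5   0   6
    8   8   8  10   0   2  15  38  64]]
scene [   0.     0.    29.    29.  4180.5] 269.58291472311925 199.89221160746322 [ 0.49563728 -0.03120993  0.088     ]
```

By hand from the printed values, the button centre is at about (282.2,214.4) in the top view and (270.4,204) in the scene view. That averages to (0.504,-0.039), within ±5 mm, which is good enough for a 31 mm top. Next I press it.

Call:
{"method": "play_rows", "body": {"rows": [[0,[0.1,0.008,-0.026],[0,0,0]],[0,[0.17,0.008,-0.026],[0,0,0]],[0,[0.185,0.008,-0.026],[0,0,0]],[0,[0.2,0.008,-0.026],[0,0,0]],[0,[0.21,0.008,-0.026],[0,0,0]],[0,[0.22,0.008,-0.026],[0,0,0]],[0,[0.228,0.008,-0.026],[0,0,0]],[0,[0.235,0.008,-0.026],[0,0,0]],[0,[0.235,0.008,-0.026],[0,0,0]],[0,[0.235,0.008,-0.026],[0,0,0]]]}}

```text
time: 2.9
eef_pos: [0.5037, -0.038, 0.0811]
tcp_rot: [0.422, 0.567, -0.421, 0.568]
contact_force: [-1.4, 0.4, 5.1]
opening: 0.001
```

Run:
```python
from h import *
st=ctrl.get_state();print(st['eef_pos'],st['contact_force'],st['wrist_torque'],st['time'])
s=shot('scene','s3.png')
cv2.imwrite('pics/z3.png',cv2.resize(s['color'][160:230,220:360,::-1],None,fx=5,fy=5,interpolation=cv2.INTER_CUBIC))
```

```text
[ 0.5036668  -0.03796458  0.08114075] [-1.40873075  0.36859173  5.13634522] [-0.00503011  0.13474118  0.02420552] 2.9
```

View pics/z3.png

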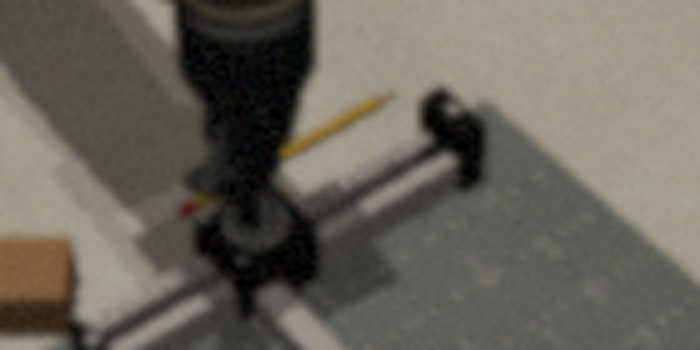

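Contact is good: 5.1 N at z = 0.081 fits the spring for about 7 mm down. The picture shows the fingertip on the disc near crop (248,228), slightly on the robot's side of its centre. I'll press about 2.5 mm further and slide 0.10 m.

Call:
{"method": "play_rows", "body": {"rows": [[0,[0.005,0,0],[0,0,0]],[0,[0.008,0,0],[0,0,0]],[0,[0.008,0.01,-0.017],[0,0,0]],[0,[0.008,0.03,-0.05],[0,0,0]],[0,[0.008,0.055,-0.092],[0,0,0]],[0,[0.008,0.082,-0.137],[0,0,0]],[0,[0.008,0.11,-0.183],[0,0,0]],[0,[0.008,0.137,-0.228],[0,0,0]],[0,[0.008,0.159,-0.266],[0,0,0]],[0,[0.008,0.171,-0.286],[0,0,0]]]}}

```text
time: 3.78
eef_pos: [0.5282, 0.0605, 0.079]
tcp_rot: [0.422, 0.567, -0.421, 0.568]
contact_force: [-1.4, -0.5, 7.8]
opening: 0.002
```

Run:
```python
from h import *
st=ctrl.get_state();print(st['eef_pos'],st['contact_force'],st['time'])
s=shot('scene','s4.png')
cv2.imwrite('pics/z4.png',cv2.resize(s['color'][160:230,220:360,::-1],None,fx=5,fy=5,interpolation=cv2.INTER_CUBIC))
```

```text
[0.52820104 0.0604855  0.07901035] [-1.44917068 -0.50096683  7.79614177] 3.7833
```

View pics/z4.png

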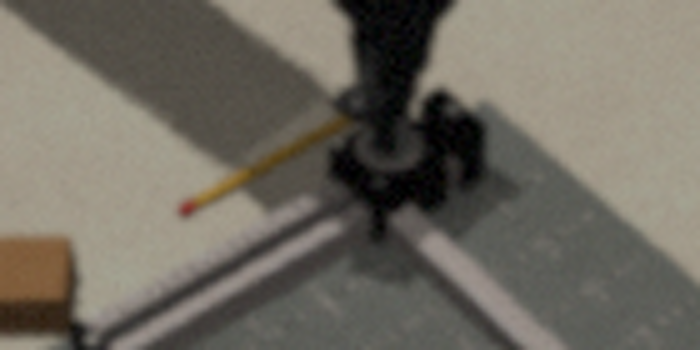

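The carriage moved with the finger and is now close to the end stop, with the button at crop (390,150). I'll go the last stretch slowly.

Call:
{"method": "play_rows", "body": {"rows": [[0,[0,0.006,-0.01],[0,0,0]],[0,[0,0.012,-0.02],[0,0,0]],[0,[0,0.018,-0.03],[0,0,0]],[0,[0,0.024,-0.04],[0,0,0]],[0,[0,0.029,-0.049],[0,0,0]],[0,[0,0.034,-0.057],[0,0,0]],[0,[0,0.034,-0.057],[0,0,0]],[0,[0,0.034,-0.057],[0,0,0]]]}}

```text
time: 4.5
eef_pos: [0.5332, 0.0781, 0.079]
tcp_rot: [0.422, 0.567, -0.421, 0.569]
contact_force: [-0.4, -2.2, 6.8]
opening: -0.003
```

Run:
```python
from h import *
st=ctrl.get_state();print(st['eef_pos'],st['contact_force'],st['time'])
s=shot('scene','s5.png')
cv2.imwrite('pics/z5.png',cv2.resize(s['color'][160:230,250:350,::-1],None,fx=7,fy=7,interpolation=cv2.INTER_CUBIC))
```

```text
[0.53322969 0.07810645 0.07904302] [-0.38325744 -2.20691385  6.80281528] 4.5
```

View pics/z5.png

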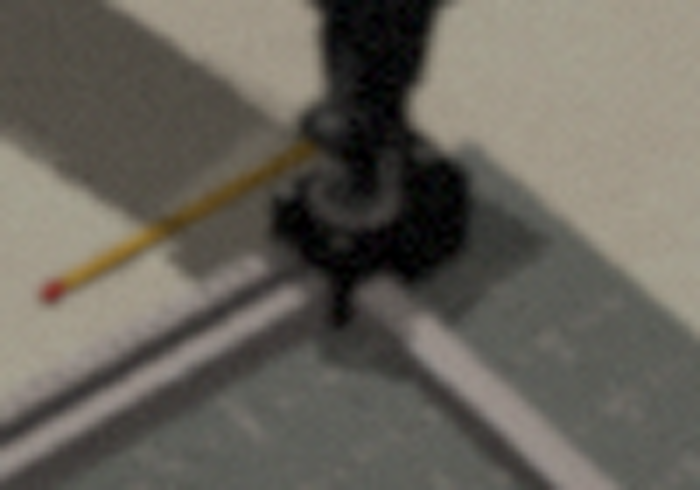

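The gap to the end stop has closed and the lateral resistance rose to 2.2 N. I'll nudge 3 mm more to confirm, holding the button down.

Call:
{"method": "play_rows", "body": {"rows": [[0,[0,0.005,-0.009],[0,0,0]],[0,[0,0.005,-0.009],[0,0,0]],[0,[0,0.005,-0.009],[0,0,0]]]}}

```text
time: 4.8
eef_pos: [0.5339, 0.0809, 0.079]
tcp_rot: [0.422, 0.567, -0.421, 0.569]
contact_force: [-0.3, -2.1, 4.8]
opening: 0.002
```

Tip forward motion with steady friction means it is slipping on the button and the carriage is on the stop. Now I lift straight up.

Call:
{"method": "play_rows", "body": {"rows": [[0,[-0.01,0,0],[0,0,0]],[0,[-0.02,0,0],[0,0,0]],[0,[-0.035,0,0],[0,0,0]],[0,[-0.06,0,0],[0,0,0]],[0,[-0.15,0,0],[0,0,0]],[0,[-0.28,0,0],[0,0,0]],[0,[-0.4,0,0],[0,0,0]],[0,[-0.4,0,0],[0,0,0]],[0,[-0.4,0,0],[0,0,0]]]}}

```text
time: 5.55
eef_pos: [0.5335, 0.0821, 0.2001]
tcp_rot: [0.423, 0.567, -0.421, 0.569]
contact_force: [0.0, -0.2, -1.1]
opening: 0.005
```

Run:
```python
from h import *
st=ctrl.get_state();print(st['eef_pos'],st['contact_force'],st['time'])
s=shot('scene','s6.png')
a=cv2.resize(s['color'][150:220,260:360,::-1],None,fx=6,fy=6,interpolation=cv2.INTER_CUBIC)
cv2.imwrite('pics/z6.png',a)
g=lambda f:cv2.cvtColor(cv2.imread(f),cv2.COLOR_BGR2GRAY).astype(float)
```

```text
[0.53348019 0.08206558 0.20008329] [ 0.0056811  -0.15460139 -1.1064691 ] 5.55
```

View pics/z6.png

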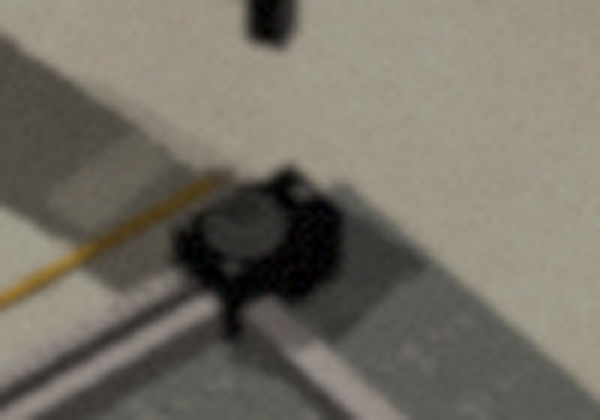

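The carriage sits against the end-stop block and the button looks raised, with its disc at crop (248,222). I'll swing the arm aside for an unobstructed top view to check.

Call:
{"method": "play_rows", "body": {"rows": [[0,[-0.1,-0.2,0.95],[0,0,0]],[0,[-0.1,-0.2,0.95],[0,0,0]],[0,[-0.1,-0.2,0.95],[0,0,0]],[0,[-0.1,-0.2,0.95],[0,0,0]],[0,[-0.1,-0.2,0.95],[0,0,0]],[0,[-0.1,-0.2,0.95],[0,0,0]],[0,[-0.1,-0.2,0.95],[0,0,0]],[0,[-0.1,-0.2,0.95],[0,0,0]],[0,[-0.1,-0.2,0.95],[0,0,0]],[0,[-0.1,-0.2,0.95],[0,0,0]]]}}

```text
time: 6.43
eef_pos: [0.5561, -0.2077, 0.2248]
tcp_rot: [0.422, 0.569, -0.422, 0.566]
contact_force: [0.3, 2.2, -0.1]
opening: -0.002
```

Run:
```python
from h import *
t=shot('top','t7.png');s=shot('scene','s7.png');st=ctrl.get_state();print(st['eef_pos'],st['contact_force'],st['time'])
f=lambda i,k:cv2.resize(i[...,::-1],None,fx=k,fy=k,interpolation=cv2.INTER_CUBIC)
cv2.imwrite('pics/z7.png',np.vstack([f(t['color'][170:255,200:340],4),f(s['color'][150:215,240:380],4)]))
for z in(.079,.088):print(z,ray(s,301.3,187,z))
```

```text
[ 0.55662928 -0.20671006  0.22566539] [-0.22760029 -0.00187326  0.83190316] 6.5333
0.079 [0.53198802 0.07579911 0.079     ]
0.088 [0.53708781 0.06872631 0.088     ]
```

View pics/z7.png

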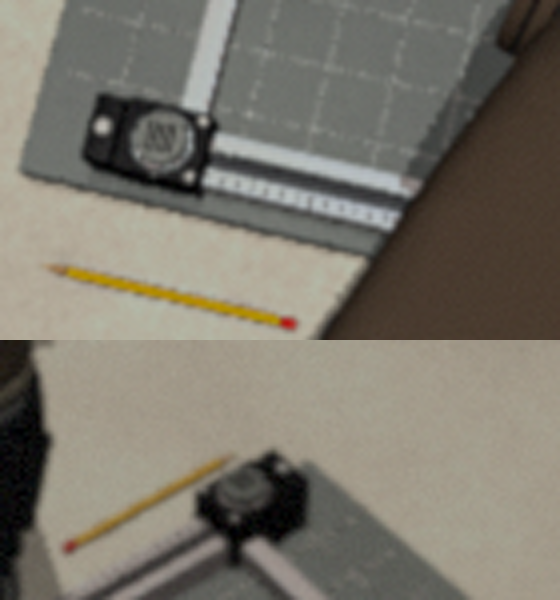

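Run:
```python
from h import *
t=cams.read_camera('top');s=cams.read_camera('scene')
for z in(.079,.088):
  print(z,ray(t,240.5,205.3,z)-ray(t,282.3,214.2,.088),ray(s,301.2,186.8,z)-ray(s,271,204.2,.088))
g=lambda f:cv2.imread('pics/'+f).astype(int)
d=(abs(g('scene1.png')-g('s7.png')).max(2)>50)
for n,(x,y) in dict(scissors=(140,338),block=(222,216),weight=(275,288),glue=(364,130),tape=(308,130),grip=(188,222)).items():print(n,d[y-15:y+16,x-15:x+16].mean().round(3))
```

```text
0.079 [ 0.02586684  0.1079837  -0.009     ] [ 0.02138676  0.11789107 -0.009     ]
0.088 [0.02410959 0.10696649 0.        ] [0.02649446 0.11081315 0.        ]
scissors 0.0
block 0.316
weight 0.0
glue 0.0
tape 0.0
grip 0.0
```

```bash
python3 -c "
from plant import ctrl
print(ctrl.sign_off())"
```

```text
the job is handed in; nothing more can be done
None
```

I held the lock button down with the closed fingertips, slid the carriage to the end stop, let the button up and moved clear. The job is handed in at about 6.6 s on the robot's clock; sign-off gives no verdict.

**Slide:** The button was held at about 7–8 N, with the tip at z = 0.079 (fully down). At the end stop the sideways force settled at about 2 N while the tip slipped forward on the button, so the carriage had stopped against something. The last pictures show no gap to the end-stop block.

**Button up:** The carriage moved about 0.110 m by the top view and 0.114 m by the scene view. Those figures differ by about 4 mm if the button is up and about 10 mm if it is down, so up is the better fit. At about 2.4 mm per pixel, I could not confirm the 1.5 mm limit directly.

**Surroundings:** The scissors, weight, glue, tape and blade grip showed no change between the first and last scene pictures. The pencil looks undisturbed.

**What disagreed or was not confirmed:**
- The two cameras first put the button about 1 cm apart in x. I used the average, and the fingertips landed slightly on the robot's side of the button's centre.
- The offcut block's patch of the picture did differ. I put this down to the gripper standing in front of it, and did not see the block itself again. The fingertips were never low near it.
- I did not check the card strip separately. The weight standing on it did not move.

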